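# Set the length stop with its thumb wheel and lock it

### The job

On the steel length stop, roll the knurled wheel with a fingertip until the sliding jaw has closed up to the gauge setting, its pointer in line with the engraved line on the clip, moving the jaw only by the wheel. Then push the lock lever round, towards the anvil end, as far as it goes. Use only light fingertip touches, gripping nothing, and leave the loose things on the bench as they are.

Things in the scene. Friction and masses are not known exactly. Their poses are not given: they have to be found in the camera images.
- fixture: The length stop, bolted to the bench: dark steel base plate 110 (x) x 300 (y) x 18 mm. Origin: centre of its underside. y runs along the rail from the wheel end (-y) to the anvil end (+y; fixed block at y 114 to 148, 70 wide, 80 mm high). Its -x side, nearer the robot, carries the lever; its +x side a scale bar (top 40 mm up, x 37 to 53, y -40 to 110).
- jaw: The sliding jaw: steel block 56 (x) x 34 (y) x 36 mm on the rail, between wheel and anvil, its top 68 mm above the bench, moving along the fixture's y. Origin: centre of its underside. The wheel drives it; it must not be pushed itself.
- wheel_axis (a point): Centre of the wheel, 80 mm above the bench: a fixed point of the fixture (x 0, y -105 mm). Upright knurled steel wheel, 60 mm in diameter, 20 mm wide, axle along the fixture's x, top 110 mm above the bench. Cheeks either side (outer faces at x +-22 mm, 60 mm long) reach only 80 mm up. Rigidly mounted: press with 3 to 15 N.
- wheel (a joint): Turn of the wheel in rad, 0 to 3.4. It grows as the wheel's top is rolled towards the anvil (the fixture's +y). It drives the jaw: 10 mm of jaw travel towards the anvil per rad (3 mm of rim travel move the jaw 1 mm). It turns both ways, with light friction (about 1.5 N at the rim), and stays where it is left.
- pointer (a point): The jaw's pointer: the lower tip of a black line 2.5 mm wide on a tongue 8 mm wide that reaches from the jaw over the scale bar, on the fixture's +x side, 40 mm above the bench. It moves along the fixture's +y with the jaw.
- mark: The gauge mark: a fixed brass clip 12 x 14 x 22 mm on the outer (+x) face of the scale bar, with one black engraved line 2 mm wide across its top and down its outer face. Origin: middle of the line, on the clip's top, 40 mm above the bench. Axes parallel to the fixture's. Right setting: pointer and line level along the fixture's y; the pointer starts 10 to 26 mm short, on the wheel's side.
- lever (a joint): Turn of the lock lever in rad: 0 unlocked (lever points to the fixture's -x; it starts at 0 to 0.3), 1.3 at its stop, locked. It grows as the lever's free end swings towards the anvil end (+y), clockwise seen from above. It turns stiffly (about 1.5 N at the knob) and stays where it is left. It lies flat, 40 to 50 mm above the bench.
- lever_knob (a point): Centre of the top of the black upright knob on the lever's free end: a post 18 mm in diameter, from 43 to 88 mm above the bench. It circles 58 mm from the pivot.
- lever_pivot (a point): The lever's upright pivot axis, a fixed point of the fixture at x -45, y 60 mm, 88 mm above the bench.
- tube_short: Loose offcut of steel tube standing on end, 30 mm in diameter, 45 mm high. Origin: centre of its underside.
- tube_wide: Loose offcut of steel tube standing on end, 48 mm in diameter, 40 mm high. Origin: centre of its underside.
- packing_block: Loose wooden block, 50 x 30 x 22 mm. Origin: centre of its underside.
- hammer: Loose hammer lying on the bench; bystander.
- driver: Loose screwdriver lying on the bench; bystander.
- oil: Loose white oil bottle, 48 mm in diameter, 130 mm high, standing. Origin: centre of its underside.
- pot: Loose white plastic cup, 72 mm in diameter, 90 mm high, standing. Origin: centre of its underside.

How it is judged:
By the outcome, as a careful person would: the job done as asked, in the order asked, and still so for the second after the job is handed in, with the robot touching nothing.
It also fails if it takes over 51 s, if anything falls off the work surface, if the arm or the gripper's body presses on something with over 40 N, if the wrist force passes 120 N, or if a joint passes its speed limit or range.

### The arm

A 7-joint arm with a two-finger parallel gripper is mounted at the origin on the work surface. World frame = base frame: x ahead of the robot, y to its left, z up, the work surface at z = 0. Lengths are in m, angles in rad, forces in N, time in s.
With the tool pointing down it reaches from about 0.35 to 0.9 m from the base axis. Payload 8.1 kg.
Tool frame: the origin (TCP) lies midway between the tips of the shut fingers; the grasp point (between the pads) lies 19 mm behind it; z points along the fingers, y is the direction in which the jaws open and shut (so a half turn about z gives the same grasp; the last joint's range is limited). The gripper opens to 92 mm and grips with 3 to 60 N. Pads are 19 mm wide; open, the fingers measure 130 mm over their backs; the gripper's body (75 mm by 190 mm) begins 47 mm behind the grasp point.
Start: joints at [-1.347, 0.434, 0.025, 1.573, -0.012, 1.134, -0.075], TCP at [0.201, 0.592, 0.227] pointing down, gripper open.
Joint ranges: [-2.62, 2.62], [-0.44, 2.09], [-1.27, 1.32], [0.08, 2.57], [-1.32, 4.46], [0.12, 2], [-2.74, 2.74]. Speed limits (rad/s): [2.22, 2.22, 3.01, 3.01, 3.14, 3.14, 3.14].

### API

Orientations are given as a rotation vector (axis times angle).
In Python, from cell import arm gives the robot as it stands. The module is installed in compiled form; this text tells all that it offers.
- The arm moves only by the tool jog_arm, never from a script. Its argument "increments" is a list of rows, each an object with "slide": the shift along the tool's x, y, z in mm, a list of three; "roll": the turn about the tool's z in rad; "gripper": the opening, from 0 (shut) to 1 (fully open). In form: [{"slide": [x, y, z], "roll": roll, "gripper": gripper}, ...]. A call has exactly 10 rows; each row is the pose to reach, as a shift and turn from the pose commanded when the call began, along the tool's axes at that moment; what a row does not reach only later rows make up. A row lasts 1/12 s, in which the tool goes at most 41.7 mm and 7.16 degrees, less where a joint would pass 70% of its speed; a pose out of reach is approached as far as the arm can. A call with a gripper value outside its range is refused whole. The fingers move at their own pace and stop on an object; "newtons" is the grip in N (left out, the last holds). Time passes only in rows, so rows that repeat a pose let the fingers close, or fill a call up. It gives the time, the measured TCP pose, the force and the opening at its end, in the units of the state.
- arm.observe(): the state, without advancing time (a new reading comes with each control period).
- arm.get_image(name): name is "side" or "top"; returns a dict with "frame" (480x640x3 uint8, blue, green, red), "depth" (480x640 float32, m along the optical axis (not along the pixel's ray), 0 where there is no reading), "intrinsics" (3x3 intrinsics, pixels), "R" (3x3) and "t" (3): a world point X has camera coordinates R X + t. Camera axes: x right, y down, z forward; pixel columns grow to the right and rows downward; lengths in m; the calibration is good to about 2 mm. A picture is of the moment at which its call begins.
- arm.sign_off(): hands the job in, once; it reports no verdict.
The state is a dict: "clock": time; "joints": joint angles; "dq": joint speeds; "joint_efforts": joint torques, N m; "position": TCP position; "ee_rot": TCP orientation; "force": force on the tool from outside, world axes, zero at the start; "ft_torque": the same for the moment, N m; "width": opening from 0.0 (shut) to 1.0 (fully open).
Only numpy, scipy, OpenCV 4.12 (cv2) and the standard library are available. Lean on these libraries where they do the work, as an engineer would, in place of code of your own. Each camera call takes 0.05 s, during which the arm holds its last target.

## Working session

There is one attempt and no reset: what is moved stays moved. The work goes in short steps, Python scripts to look and compute and a tool call to move; the robot and the scene stay as the last step left them, time stands still between calls to the robot, and variables do not carry over. Pictures are saved under pics/ and viewed, and the job is handed in when it is done.

Besides the shell and the picture viewer there is one more tool, called after "Emit:" by a JSON object that holds its "api" and its "payload". jog_arm: Moves the arm, as the interface text tells. Its arguments: {"type":"object","properties":{"increments":{"type":"array"},"newtons":{"type":"number"}},"required":["increments"]}

```bash
mkdir -p pics
cat > h.py <<'E'
import numpy as np,cv2,pickle
from cell import arm
def grab(tag):
    d={}
    for n in ("top","side"):
        d[n]=arm.get_image(n); cv2.imwrite(f"pics/{tag}_{n}.png",d[n]["frame"])
    pickle.dump(d,open(f"{tag}.pkl","wb")); return d
def ray(im,u,v,z):
    K,R,t=im["intrinsics"],im["R"],im["t"]
    d=R.T@np.linalg.solve(K,[u,v,1]); c=-R.T@t
    return c+d*(z-c[2])/d[2]
def proj(im,X):
    p=im["intrinsics"]@(im["R"]@np.array(X,float)+im["t"]); return p[:2]/p[2]
E
python3 - <<'E'
from h import *
d=grab("a")
for n in d: print(n,d[n]["intrinsics"],d[n]["R"],-d[n]["R"].T@d[n]["t"])
s=arm.observe();print(s)
E
```

```text
top [[445.49936449   0.         325.33238256]
 [  0.         445.49936449 235.87450084]
 [  0.           0.           1.        ]] [[-2.44463692e-02 -9.99690381e-01 -4.63875625e-03]
 [-9.86493894e-01  2.48749021e-02 -1.61898227e-01]
 [ 1.61963489e-01  6.18280873e-04 -9.86796557e-01]] [0.42216349 0.01961201 1.07335118]
side [[495.45992258   0.         324.3370506 ]
 [  0.         495.45992258 239.34429543]
 [  0.           0.           1.        ]] [[ 0.78915568 -0.61393902  0.01766879]
 [-0.46104652 -0.61114415 -0.64338086]
 [ 0.40579479  0.49958152 -0.76534233]] [ 0.14020098 -0.56163934  0.92577008]
{'clock': 0.1, 'joints': array([-1.34661186,  0.43514068,  0.02499898,  1.57397082, -0.0116132 ,
        1.13399078, -0.07508875]), 'dq': array([ 0.00038607, -0.00173971, -0.00076468, -0.00296165, -0.00133656,
        0.000154  ,  0.00028899]), 'joint_efforts': array([ 2.82682828e-03, -6.69133043e+01,  9.87700671e-01, -3.15146184e+01,
       -6.05814694e-02,  3.72838473e-02,  1.00404989e-04]), 'position': array([0.20054281, 0.59149155, 0.22604523]), 'ee_rot': array([-5.11148536e-01, -3.09962942e+00,  2.13733049e-03]), 'force': array([ 0.42164051,  0.72103136, -0.15833314]), 'ft_torque': array([ 0.00486957, -0.01218235,  0.02025485]), 'width': 1.0003539876812577}
```

View pics/a_top.png

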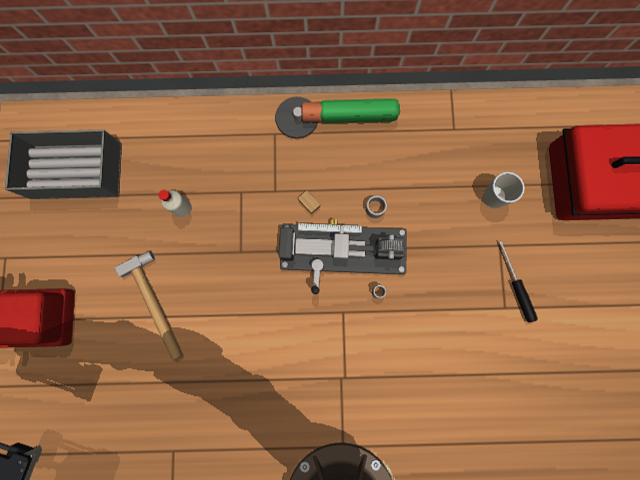

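View pics/a_side.png

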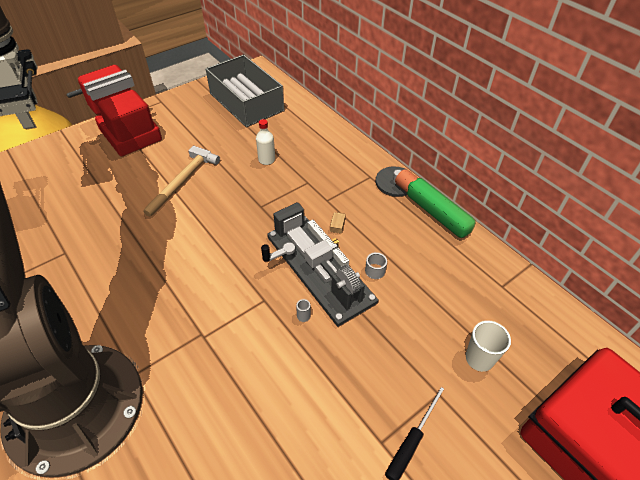

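Run:
```python
import cv2
a=cv2.imread("pics/a_top.png")[185:310,265:425];cv2.imwrite("pics/a_topz.png",cv2.resize(a,None,fx=5,fy=4.8,interpolation=cv2.INTER_CUBIC)[:600,:800])
a=cv2.imread("pics/a_side.png")[190:340,240:400];cv2.imwrite("pics/a_sidez.png",cv2.resize(a,None,fx=4,fy=4,interpolation=cv2.INTER_CUBIC))
```

```text
(no output)
```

View pics/a_topz.png

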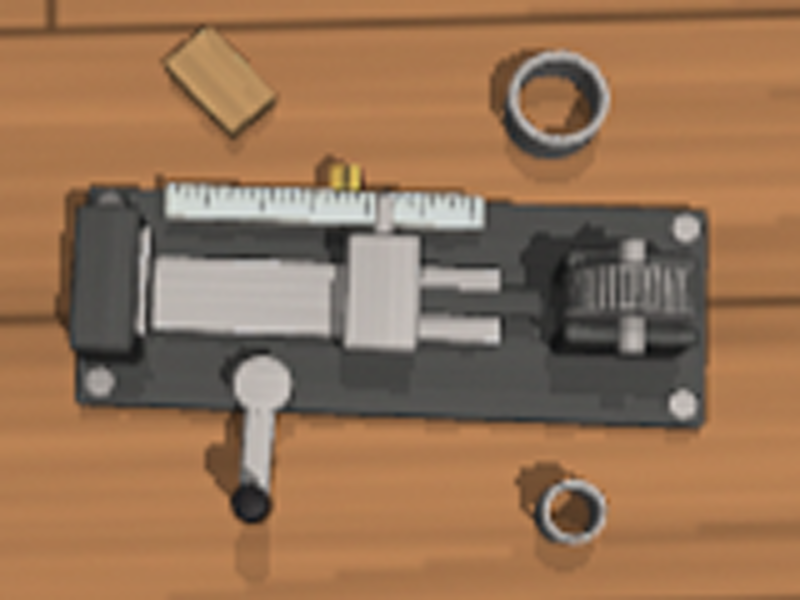

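View pics/a_sidez.png

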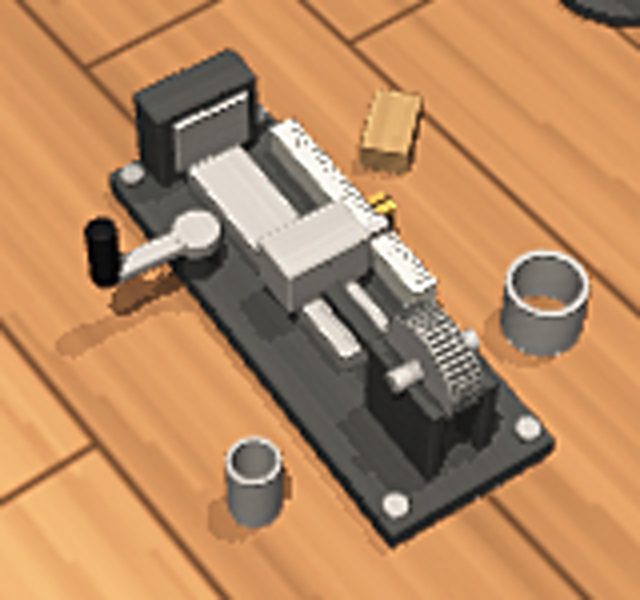

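```bash
cat >> h.py <<'E'
from scipy.optimize import least_squares
def fx(p,X):
    c,s=np.cos(p[2]),np.sin(p[2]); X=np.array(X,float)/1000
    return np.array([p[0]+c*X[0]-s*X[1],p[1]+s*X[0]+c*X[1],X[2]])
def inv(p,W):
    c,s=np.cos(p[2]),np.sin(p[2]); d=W[:2]-p[:2]
    return np.array([c*d[0]+s*d[1],-s*d[0]+c*d[1]])*1000
E
python3 - <<'E'
from h import *
d=pickle.load(open("a.pkl","rb"))
zt=lambda x,y:((x+.5)/5-.5+265,(y+.5)/4.8-.5+185)
zs=lambda x,y:((x+.5)/4-.5+240,(y+.5)/4-.5+190)
obs=[("top",zt(78,403),(-55,150,18)),("top",zt(702,425),(-55,-150,18)),("top",zt(707,208),(55,-150,18)),
("side",zs(392,535),(-55,-150,18)),("side",zs(553,436),(55,-150,18)),("side",zs(111,178),(-55,150,18))]
f=lambda p:np.concatenate([proj(d[n],fx(p,X))-uv for n,uv,X in obs])
r=least_squares(f,[.5,.0,0]);print(r.x,r.fun.round(1))
p=r.x;np.save("p.npy",p)
print("knob",inv(p,ray(d["top"],*zt(251,502),.088)))
print("line",inv(p,ray(d["top"],*zt(347,177),.040)))
print("tongue",inv(p,ray(d["top"],*zt(386,210),.040)))
print("jaw",[inv(p,ray(d["top"],*zt(x,y),.068)) for x,y in((348,236),(419,236),(419,350),(346,350))])
print("wheel centre px",proj(d["top"],fx(p,(0,-105,110))),"world",fx(p,(0,-105,110)))
for n,b in(("top",(185,245,320,370)),):
    g=d[n]["frame"][b[0]:b[1],b[2]:b[3]];
    print(d[n]["frame"][214:232,325:352].sum(2)//3)
a=d["top"]["frame"][205:245,310:365];cv2.imwrite("pics/a_z2.png",cv2.resize(a,None,fx=14,fy=14,interpolation=cv2.INTER_NEAREST))
a=d["side"]["frame"][225:265,310:360];cv2.imwrite("pics/a_z3.png",cv2.resize(a,None,fx=14,fy=14,interpolation=cv2.INTER_NEAREST))
E
```

```text
[ 0.56596915 -0.02178948 -0.06447625] [-0.9 -0.5  0.8 -0.1  0.3 -0.6 -0.3  0.4  0.8  0.7 -1.6 -1. ]
knob [-104.41153892   61.47077505]
line [58.28157183 24.53817568]
tongue [42.50512617  5.56297746]
jaw [array([24.12220331, 23.22786326]), array([25.39683251, -9.23537685]), array([-29.21071462, -10.96407608]), array([-30.51822888,  22.12389575])]
wheel centre px [392.77380096 243.72395829] world [ 0.55920383 -0.1265713   0.11      ]
[[122 123 123 122 123 123 123 123 123 122 123 123 123 124 123 123 124 123
  123 123 122 123 124 123 123 123 124]
 [121 122 121 121 122 122 122 121 121 120 121 121 120 121 120 122 121 121
  121 120 121 121 121 121 121 121 121]
 [121 121 121 121 121 122 123 121 122 120 121 121 120 121 121 121 121 121
  121 120 121 121 121 120 120 121 120]
 [121 121 121 123 120  93  99 124 122 121 121 122 122 121 122 123 122 123
  122 122 122 122 123 123 123 123 124]
 [124 124 125 123  93  71  75  94 100 126 124 124 124 125 126 126 126 125
  126 126 126 126 126 126 127 127 127]
 [128 127 125  96  75  79 100 115 112  99 144 142 128 129 129 129 130 129
  130 129 130 129 129 130
[... 670 characters left out ...]
 149 177 145 147 120]
 [172 208 169 200 206 171 206 159 209 173 207 161 208 154 209 123 169 174
  179 173 198 183 176 210 173 194 133]
 [197 205 170 212 208 196 209 196 209 197 208 198 202 135 207 132 184 182
  167 199 210 190 170 207 171 205 156]
 [213 206 170 213 211 211 211 211 211 210 211 211 202 135 207 138 183 182
  178 213 211 209 197 205 170 211 197]
 [213 211 199 212 211 211 212 212 211 211 212 212 205 160 208 145 182 185
  187 213 211 211 213 206 170 213 212]
 [190 195 216 216 216 216 217 217 216 217 217 217 216 205 210 153 183 185
  187 216 214 213 214 211 199 213 212]
 [125 130 149 149 149 150 151 149 141 144 144 145 146 149 146 145 185 182
  157 159 168 183 187 191 192 190 195]]
```

View pics/a_z2.png

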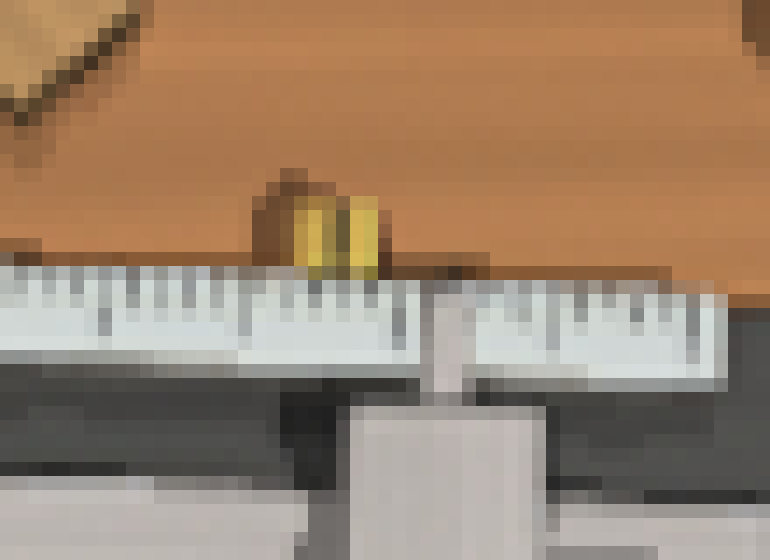

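View pics/a_z3.png

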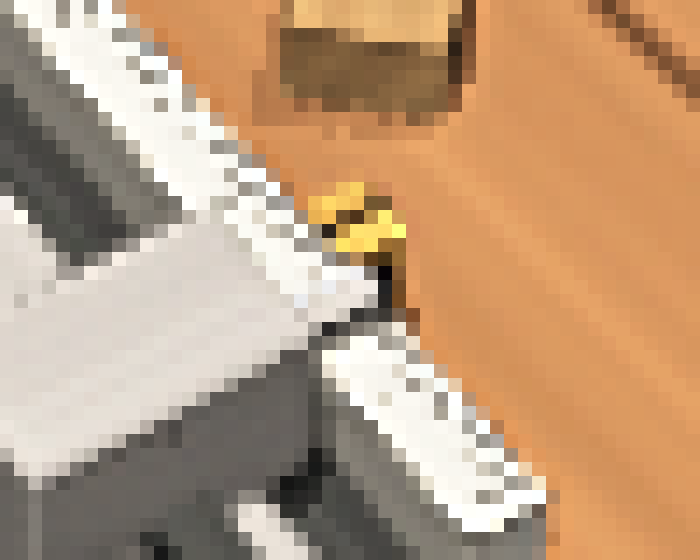

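Run:
```python
from h import *
d=pickle.load(open("a.pkl","rb"));p=np.load("p.npy");im=d["top"]
print("line",inv(p,ray(im,333.67,221.3,.040)),"ptr",inv(p,ray(im,342.0,224,.040)))
s=arm.observe();Rt=cv2.Rodrigues(s["ee_rot"])[0]
# desired: tool y along fixture y
fy=np.array([-np.sin(p[2]),np.cos(p[2]),0]); t=Rt.T@fy; print("roll",np.arctan2(-t[0],t[1]))
print("yaw tool",Rt.round(3))
for z in(.180,): 
  w=fx(p,(0,-105,z*1000));print(w,"slide mm",Rt.T@(w-s["position"])*1000)
```

```text
line [58.68211633 25.33322411] ptr [52.96194577  5.44681757]
roll -0.2623947854013763
yaw tool [[-0.947  0.321 -0.   ]
 [ 0.321  0.947 -0.001]
 [-0.    -0.001 -1.   ]]
[ 0.55920383 -0.1265713   0.18      ] slide mm [-570.22125275 -564.82020321   46.88305015]
```

Emit:
{"api": "jog_arm", "payload": {"increments": [{"slide":[-28,-28,0],"roll":-0.05,"gripper":0},{"slide":[-56,-56,0],"roll":-0.1,"gripper":0},{"slide":[-84,-84,0],"roll":-0.15,"gripper":0},{"slide":[-112,-112,0],"roll":-0.2,"gripper":0},{"slide":[-140,-140,0],"roll":-0.262,"gripper":0},{"slide":[-168,-168,0],"roll":-0.262,"gripper":0},{"slide":[-196,-196,0],"roll":-0.262,"gripper":0},{"slide":[-224,-224,0],"roll":-0.262,"gripper":0},{"slide":[-252,-252,0],"roll":-0.262,"gripper":0},{"slide":[-280,-280,0],"roll":-0.262,"gripper":0}], "newtons": 10}}

```text
clock: 0.93
position: [0.3762, 0.2349, 0.2267]
ee_rot: [-0.102, -3.14, -0.0]
force: [0.4, -0.0, 0.4]
width: 0.323
```

```bash
cat >> h.py <<'E'
def go(X):
    p=np.load("p.npy");s=arm.observe();Rt=cv2.Rodrigues(s["ee_rot"])[0]
    t=Rt.T@np.array([-np.sin(p[2]),np.cos(p[2]),0])
    print("clock",s["clock"],"pos fx",inv(p,s["position"]).round(1),"z",(s["position"][2]*1000).round(1),"F",s["force"].round(1),"w",round(s["width"],3))
    print("roll",np.arctan2(-t[0],t[1]),"slide",(Rt.T@(fx(p,X)-s["position"])*1000).round(1))
E
python3 -c "
from h import *
go((0,-122,130))"
```

```text
clock 0.9333 pos fx [-205.9  243.9] z 226.7 F [ 0.4 -0.   0.4] w 0.323
roll -0.00030903041071382223 slide [-206.  -365.8   96.6]
```

Emit:
{"api": "jog_arm", "payload": {"increments": [{"slide":[-20,-35,0],"roll":0,"gripper":0},{"slide":[-40,-71,5],"roll":0,"gripper":0},{"slide":[-60,-107,10],"roll":0,"gripper":0},{"slide":[-80,-142,15],"roll":0,"gripper":0},{"slide":[-100,-178,20],"roll":0,"gripper":0},{"slide":[-120,-213,25],"roll":0,"gripper":0},{"slide":[-140,-249,30],"roll":0,"gripper":0},{"slide":[-160,-284,40],"roll":0,"gripper":0},{"slide":[-180,-320,50],"roll":0,"gripper":0},{"slide":[-200,-355,70],"roll":0,"gripper":0}]}}

```text
clock: 1.77
position: [0.5523, -0.1298, 0.1591]
ee_rot: [0.102, 3.137, -0.001]
force: [0.9, 0.6, 0.4]
width: 0.007
```

```bash
python3 -c "
from h import *
go((0,-122,130))"
```

```text
clock 1.7667 pos fx [  -6.7 -108.6] z 159.1 F [0.9 0.6 0.4] w 0.007
roll -0.0007556954283736521 slide [ -6.6 -13.3  29.1]
```

Emit:
{"api": "jog_arm", "payload": {"increments": [{"slide":[-3,-7,10],"roll":0,"gripper":0},{"slide":[-6,-12,20],"roll":0,"gripper":0},{"slide":[-6,-12,30],"roll":0,"gripper":0},{"slide":[-6,-12,36],"roll":0,"gripper":0},{"slide":[-6,-12,40],"roll":0,"gripper":0},{"slide":[-6,-12,42],"roll":0,"gripper":0},{"slide":[-6,-12,42],"roll":0,"gripper":0},{"slide":[-6,-12,42],"roll":0,"gripper":0},{"slide":[-6,-12,42],"roll":0,"gripper":0},{"slide":[-6,-12,42],"roll":0,"gripper":0}]}}

```text
clock: 2.6
position: [0.5564, -0.1393, 0.1171]
ee_rot: [0.101, 3.139, 0.0]
force: [-0.5, 0.1, 0.7]
width: 0.005
```

```bash
python3 -c "
from h import *
go((0,-122,116))
d=grab('b')
a=d['side']['frame'][180:340,240:400];cv2.imwrite('pics/b_sz.png',cv2.resize(a,None,fx=3.7,fy=3.7,interpolation=cv2.INTER_CUBIC))
a=d['top']['frame'][185:305,265:425];cv2.imwrite('pics/b_tz.png',cv2.resize(a,None,fx=5,fy=5,interpolation=cv2.INTER_CUBIC))
"
```

```text
clock 2.6 pos fx [  -1.9 -117.9] z 117.1 F [-0.5  0.1  0.7] w 0.005
roll -3.693717991571937e-05 slide [-1.9 -4.1  1.1]
```

View pics/b_sz.png

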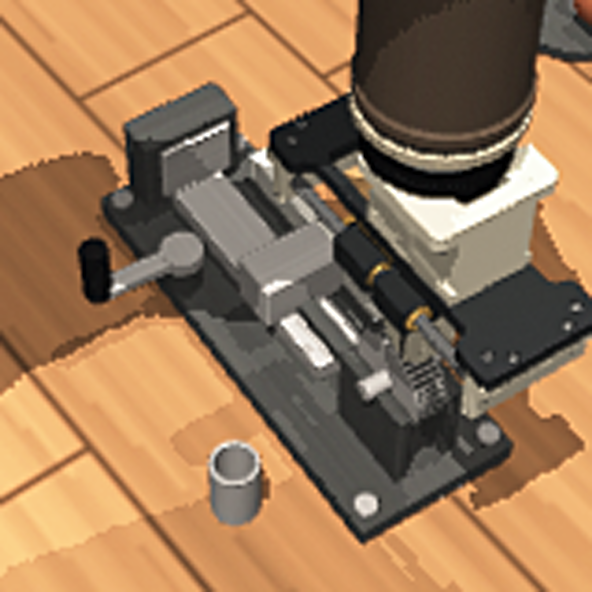

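View pics/b_tz.png

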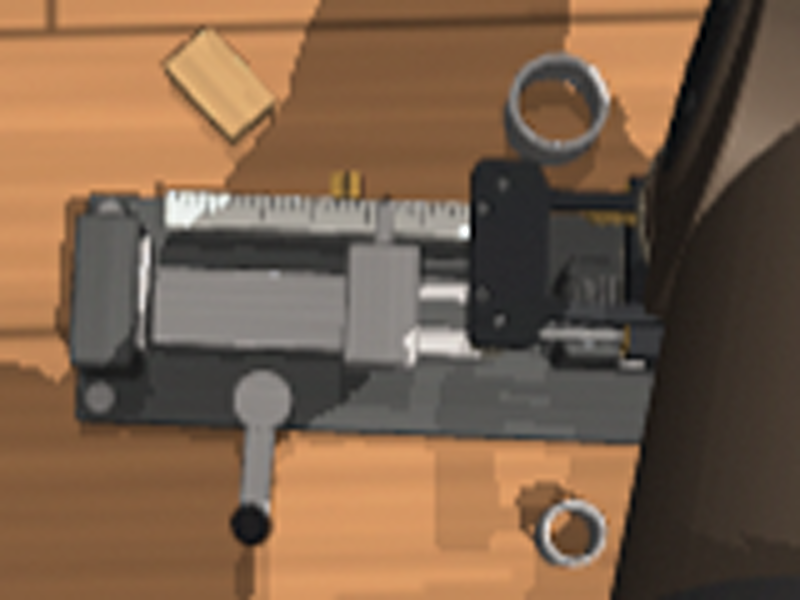

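Emit:
{"api": "jog_arm", "payload": {"increments": [{"slide":[0,0,1],"roll":0,"gripper":0},{"slide":[0,0,2],"roll":0,"gripper":0},{"slide":[0,0,3],"roll":0,"gripper":0},{"slide":[0,0,4],"roll":0,"gripper":0},{"slide":[0,0,5],"roll":0,"gripper":0},{"slide":[0,0,5.5],"roll":0,"gripper":0},{"slide":[0,0,6],"roll":0,"gripper":0},{"slide":[0,0,6.5],"roll":0,"gripper":0},{"slide":[0,0,7],"roll":0,"gripper":0},{"slide":[0,0,7],"roll":0,"gripper":0}]}}

```text
clock: 3.53
position: [0.5561, -0.1394, 0.1094]
ee_rot: [-0.102, -3.14, -0.0]
force: [1.1, -1.1, 0.5]
width: 0.004
```

Emit:
{"api": "jog_arm", "payload": {"increments": [{"slide":[0,0,0.2],"roll":0,"gripper":0},{"slide":[0,0,0.4],"roll":0,"gripper":0},{"slide":[0,0,0.6],"roll":0,"gripper":0},{"slide":[0,0,0.8],"roll":0,"gripper":0},{"slide":[0,0,1.0],"roll":0,"gripper":0},{"slide":[0,0,1.0],"roll":0,"gripper":0},{"slide":[0,0,1.0],"roll":0,"gripper":0},{"slide":[0,0,1.0],"roll":0,"gripper":0},{"slide":[0,0,1.0],"roll":0,"gripper":0},{"slide":[0,0,1.0],"roll":0,"gripper":0}]}}

```text
clock: 4.37
position: [0.5562, -0.1396, 0.1087]
ee_rot: [0.102, 3.14, -0.0]
force: [-1.7, -0.3, 4.9]
width: 0.006
```

Emit:
{"api": "jog_arm", "payload": {"increments": [{"slide":[0,0,0.5],"roll":0,"gripper":0},{"slide":[0,1,0.5],"roll":0,"gripper":0},{"slide":[0,3,0.5],"roll":0,"gripper":0},{"slide":[0,5,0.5],"roll":0,"gripper":0},{"slide":[0,7,0.5],"roll":0,"gripper":0},{"slide":[0,9,0.5],"roll":0,"gripper":0},{"slide":[0,11,0.5],"roll":0,"gripper":0},{"slide":[0,12,0.5],"roll":0,"gripper":0},{"slide":[0,12,0.5],"roll":0,"gripper":0},{"slide":[0,12,0.5],"roll":0,"gripper":0}]}}

```text
clock: 5.2
position: [0.5572, -0.1288, 0.11]
ee_rot: [0.104, 3.138, -0.001]
force: [-7.1, -0.8, 24.0]
width: 0.002
```

```bash
cat >> h.py <<'E'
def look(tag):
    im=arm.get_image("top");f=im["frame"];pickle.dump({"top":im},open(tag+".pkl","wb"))
    cv2.imwrite(f"pics/{tag}.png",cv2.resize(f[205:245,310:365],None,fx=14,fy=14,interpolation=cv2.INTER_NEAREST))
    print((f[218:234,325:348].sum(2)//3))
E
python3 -c "
from h import *
go((0,-105,110))
look('c')"
```

```text
clock 5.2 pos fx [  -1.9 -107.3] z 110.0 F [-7.1 -0.8 24. ] w 0.002
roll -0.001476681086111283 slide [-1.9  2.3  0. ]
[[ 92  92  91  91  91  92  91  92  92  93  92  91  91  93  93  94  93  93
   93  93  94  94  93]
 [ 95  94  95  94  94  95 100 105 102  74 116 111  94  96  96  96  96  96
   95  95  96  96  96]
 [ 95  96  97  96  96  97 107 118  96  62 125 122  81  98  97  96  97  97
   98  97  97  97  97]
 [ 96  97  97  97  97  98 112 120  89  62 125 123  71  98  98  97  98  97
   98  97  97  97  97]
 [ 96  95  96  95  95  96 111 118  90  62 125 121  71  97  97  97  97  96
   96  95  96  95  96]
 [ 92  93  92  93  92  93 110 125  96  75 129 127  70  95  93  86  96  95
   94  93  94  94  94]
 [108 129 102 108 128 134 115  88  88  65 107  84  73  94  88  50  82  88
   77  91  90  91  91]
 [127 156 120 127 154 140 143  89 139 113 139  87 140 123 129  92 123 119
  147 124 129 148 126]
 [130 160 129 153 157 130 157 121 160 131 159 123 159  97 144 130 141 121
  167 134 154 142 135]
 [153 158 130 163 160 150 160 150 160 150 160 153 153  59 143 138 137 103
  163 151 160 144 129]
 [166 161 133 165 165 165 164 164 164 163 163 165 153  58 143 137 138 116
  165 163 162 160 152]
 [164 164 153 164 162 164 163 164 164 163 164 165 157  92 143 137 139 127
  167 164 164 163 165]
 [143 149 166 170 172 175 175 166 165 167 167 169 167 135 143 136 139 125
  166 164 162 163 164]
 [ 99 102 119 122 124 126 127 117 109 111 113 113 115 114 140 138 135  96
  120 121 127 137 140]
 [ 60  58  58  59  63  62  62  60  51  52  58  58  59  79 138 140 136  71
   76  78  82  94  95]
 [ 46  45  46  45  50  49  47  49  68  99  95  80  81  83 121 120 117  70
   65  64  63  59  57]]
```

View pics/c.png

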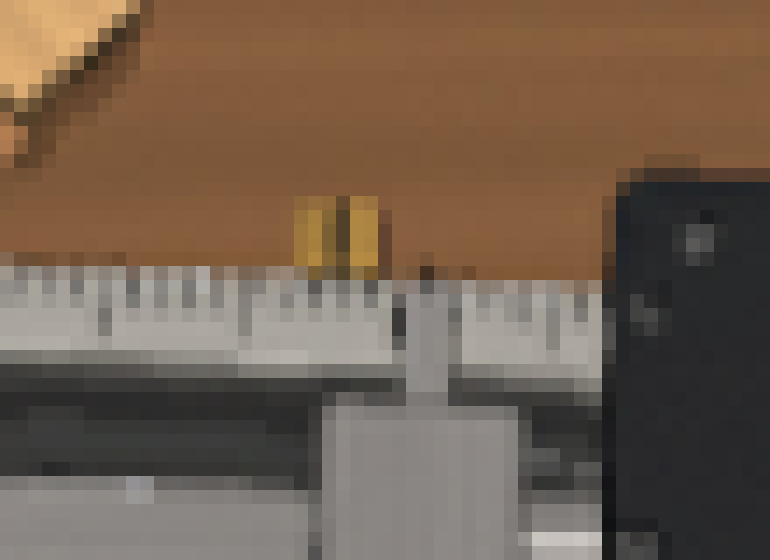

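Emit:
{"api": "jog_arm", "payload": {"increments": [{"slide":[0,0,-0.9],"roll":0,"gripper":0},{"slide":[0,1,-0.9],"roll":0,"gripper":0},{"slide":[0,3,-0.9],"roll":0,"gripper":0},{"slide":[0,5,-0.8],"roll":0,"gripper":0},{"slide":[0,7,-0.7],"roll":0,"gripper":0},{"slide":[0,9,-0.6],"roll":0,"gripper":0},{"slide":[0,11,-0.4],"roll":0,"gripper":0},{"slide":[0,12,-0.3],"roll":0,"gripper":0},{"slide":[0,12,-0.3],"roll":0,"gripper":0},{"slide":[0,12,-0.3],"roll":0,"gripper":0}]}}

```text
clock: 6.08
position: [0.558, -0.1152, 0.1087]
ee_rot: [0.101, 3.139, 0.001]
force: [-0.6, 0.9, 7.7]
width: 0.006
```

```bash
python3 -c "
from h import *
go((0,-105,110))
look('d')"|head -22
```

```text
clock 6.0833 pos fx [ -2.  -93.7] z 108.7 F [-0.6  0.9  7.7] w 0.006
roll -9.17239834354218e-05 slide [ -2.  -11.3  -1.3]
[[ 92  91  91  93  91  92  91  90  91  91  91  92  92  93  92  92  93  93
   93  92  94  91  55]
 [ 94  94  94  93  94  95  99 104 102  75 115 111  94  95  96  95  96  94
   95  96  97  93  34]
 [ 95  96  96  96  96  97 106 118  95  61 125 122  80  97  96  97  96  96
   97  96  97  80  31]
 [ 96  97  97  97  96  98 111 119  89  61 124 122  72  98  97  97  96  97
   97  97  96  71  35]
 [ 95  96  95  95  95  96 110 118  90  61 125 121  71  97  95  95  95  95
   94  96  94  70  36]
 [ 91  92  93  91  91  93 110 124  97  76 129 126  68  86  96  94  94  94
   94  94  92  70  35]
 [108 128 103 108 127 134 114  87  87  66 108  85  66  52  84  92  90  87
   76  92  90  70  36]
 [126 156 119 126 154 139 142  89 139 112 136  69 145  91 127  90 144 130
  146 124 125 110  36]
 [129 159 128 151 156 130 156 120 160 132 155  86 155 129 141  94 162 138
  165 134 152  98  38]
 [152 157 130 163 159 150 160 150 159 151 156 109 140 137 135  96 159 130
  160 151 157  77  39]
```

Emit:
{"api": "jog_arm", "payload": {"increments": [{"slide":[0,0,-5],"roll":0,"gripper":0},{"slide":[0,-10,-5],"roll":0,"gripper":0},{"slide":[0,-20,-5],"roll":0,"gripper":0},{"slide":[0,-26,-4],"roll":0,"gripper":0},{"slide":[0,-26,-3],"roll":0,"gripper":0},{"slide":[0,-26,-2],"roll":0,"gripper":0},{"slide":[0,-26,-1],"roll":0,"gripper":0},{"slide":[0,-26,-0.5],"roll":0,"gripper":0},{"slide":[0,-26,0],"roll":0,"gripper":0},{"slide":[0,-26,0],"roll":0,"gripper":0}]}}

```text
clock: 6.97
position: [0.5559, -0.1412, 0.1083]
ee_rot: [-0.101, -3.14, -0.0]
force: [-1.1, 0.2, 2.4]
width: 0.005
```

```bash
python3 -c "
from h import *
go((0,-105,110))
p=np.load('p.npy')
im=pickle.load(open('d.pkl','rb'))['top']
L=inv(p,ray(im,333.7,221.3,.04));P=inv(p,ray(im,337.75,223.7,.04));print(L,P)
for X in((53,L[1],40),(53,L[1]+1,40)):print(proj(im,fx(p,X)))"|head -22
```

```text
clock 6.9667 pos fx [  -2.3 -119.8] z 108.3 F [-1.1  0.2  2.4] w 0.005
roll 4.443657289680209e-05 slide [-2.3 14.8 -1.7]
[58.68488793 25.26239244] [53.28987854 15.49555363]
[333.61095528 223.66152218]
[333.18766413 223.64524305]
```

Emit:
{"api": "jog_arm", "payload": {"increments": [{"slide":[0,0,0.4],"roll":0,"gripper":0},{"slide":[0,3,0.2],"roll":0,"gripper":0},{"slide":[0,6,-0.2],"roll":0,"gripper":0},{"slide":[0,9,-0.5],"roll":0,"gripper":0},{"slide":[0,12,-0.7],"roll":0,"gripper":0},{"slide":[0,15,-0.7],"roll":0,"gripper":0},{"slide":[0,18,-0.6],"roll":0,"gripper":0},{"slide":[0,21,-0.4],"roll":0,"gripper":0},{"slide":[0,24,-0.2],"roll":0,"gripper":0},{"slide":[0,24,-0.2],"roll":0,"gripper":0}]}}

```text
clock: 7.8
position: [0.5578, -0.1167, 0.1091]
ee_rot: [0.101, 3.139, 0.001]
force: [-3.1, 1.7, 7.2]
width: 0.008
```

```bash
python3 -c "
from h import *
go((0,-105,110))
look('e')"
```

```text
clock 7.8 pos fx [ -2.1 -95.2] z 109.1 F [-3.1  1.7  7.2] w 0.008
roll 0.0002741581135441784 slide [-2.1 -9.8 -0.9]
[[ 91  91  91  92  91  91  92  91  91  92  92  92  92  93  92  93  93  93
   94  93  93  95  91]
 [ 95  94  94  94  94  95  99 105 102  75 115 110  94  95  95  95  95  95
   95  95  97  96  80]
 [ 96  95  96  96  95  97 106 117  96  61 124 122  80  97  96  96  97  97
   97  97  98  95  58]
 [ 97  97  96  96  96  98 110 119  89  62 124 123  72  98  98  97  97  97
   97  98  99  94  50]
 [ 95  96  95  96  94  96 110 118  91  62 125 121  71  97  97  96  96  95
   95  96  96  93  50]
 [ 91  91  92  92  91  93 111 124  96  57 114 127  69  94  94  94  94  94
   94  93  94  92  50]
 [108 129 103 108 128 134 113  88  86  39  75  85  73  93  92  90  89  86
   76  91  92  90  50]
 [126 155 119 126 154 140 143  84 125 116 115  98 139 123 140 100 143 129
  145 123 129 147  48]
 [130 159 129 152 157 129 158 117 138 139 137 128 159 116 160 123 161 138
  165 133 156 141  29]
 [152 158 130 162 159 150 160 146 129 134 133 130 155 101 159 130 157 129
  159 150 162 143  11]
 [166 160 132 165 164 164 165 159 127 135 133 128 158 102 164 152 161 150
  163 162 164 156  32]
 [164 163 153 164 162 163 163 161 142 134 132 122 161 123 165 165 165 164
  164 164 166 159  46]
 [142 148 166 169 171 174 174 164 153 133 133 123 170 159 170 163 163 163
  162 163 165 158  49]
 [ 99 101 117 121 124 125 124 123 160 135 130  85 118 123 121 114 116 117
  119 120 129 133  47]
 [ 60  59  56  54  54  56  55  78 150 137 131  55  60  67  66  66  74  75
   77  80  86  91  39]
 [ 45  45  63 100 100 112 106 106 126 124 120  83  86  85  84  80  59  55
   57  56  58  55  32]]
```

View pics/e.png

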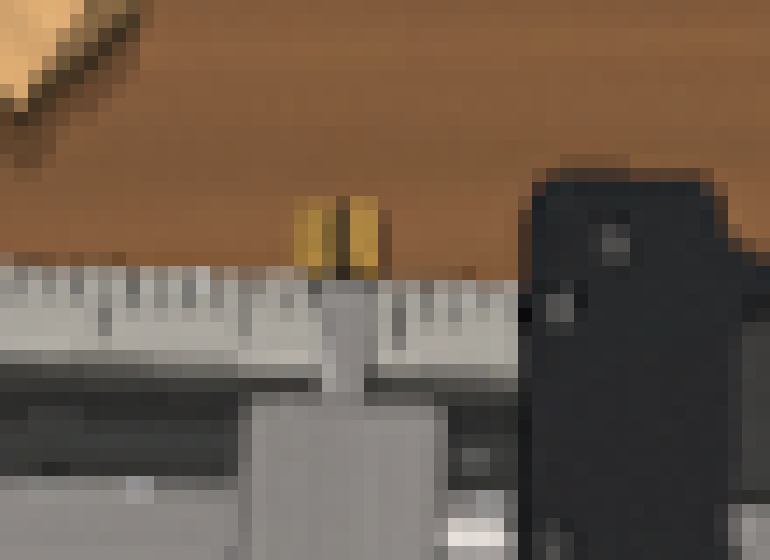

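```bash
cat >> h.py <<'E'
def edges(im,rows,lo,hi,step=1):
    g=im["frame"].sum(2)/3.; o=[]
    for v in rows:
        r=g[v,lo:hi]; o.append(r)
    return np.round(np.mean(o,0)).astype(int)
E
python3 -c "
from h import *
for k in 'acde':
    im=pickle.load(open(k+'.pkl','rb'))['top']
    print(k,edges(im,range(236,242),322,354)); print('  tongue',edges(im,[229],322,350),edges(im,[232],322,350))"
```

```text
a [117 117 115 114 116 113 108 108 100  83  62  62  91 176 179 178 180 178
 178 180 180 185 184 183 188 182 158  71  93  94  90  90]
  tongue [214 213 213 213 211 199 213 211 211 212 212 212 211 212 213 205 160 209
 146 182 185 188 214 212 212 213 206 171] [ 70  69  69  69  67  67  70  72  59  60  57  40  48  51  50  51  55  73
 147 189 184 130  79 101 116 121 125 127]
c [ 89  88  88  87  88  87  84  83  82  76  78 125 137 133 134 134 132 134
 134 136 138 135 137 137 128  87  80  79  74  82  76  26]
  tongue [164 165 165 165 164 154 164 163 164 163 164 164 164 165 166 158  93 143
 137 140 127 167 164 164 163 165 160 132] [ 61  61  60  61  58  59  59  63  62  63  61  52  52  58  58  60  79 138
 140 136  71  76  78  82  94  96 100 101]
d [ 89  88  87  87  88  87  83  79  72 125 136 132 133 133 132 133 133 136
 138 134 137 136 127  85  32  42  40  41  41  41  41  41]
  tongue [164 165 165 164 163 152 163 163 163 163 163 164 163 162 140 141 136 137
 126 166 165 164 165 159  79  36  39  40] [ 60  59  60  60  59  59  58  63  62  61  58  49  51  55  74 137 139 134
  63  72  73  76  79  81  47  41  42  41]
e [ 88  88  87  86  90 108 136 132 133 134 132 133 134 135 138 135 136 138
 133 107  76  86  91  83  68  28  42  41  41  41  41  41]
  tongue [164 164 165 165 163 153 164 163 163 163 161 142 134 133 122 161 123 166
 165 165 164 164 164 166 160  47  39  39] [ 61  61  60  60  59  56  55  54  57  56  78 150 137 131  55  60  67  67
  67  74  75  77  80  86  92  39  42  42]
```

Emit:
{"api": "jog_arm", "payload": {"increments": [{"slide":[0,0.5,0],"roll":0,"gripper":0},{"slide":[0,1,0],"roll":0,"gripper":0},{"slide":[0,1.5,0.1],"roll":0,"gripper":0},{"slide":[0,2,0.1],"roll":0,"gripper":0},{"slide":[0,2.5,0.2],"roll":0,"gripper":0},{"slide":[0,3,0.2],"roll":0,"gripper":0},{"slide":[0,3,0.2],"roll":0,"gripper":0},{"slide":[0,3,0.2],"roll":0,"gripper":0},{"slide":[0,3,0.2],"roll":0,"gripper":0},{"slide":[0,3,0.2],"roll":0,"gripper":0}]}}

```text
clock: 8.68
position: [0.5579, -0.1143, 0.1084]
ee_rot: [0.102, 3.14, 0.001]
force: [-1.5, 1.3, 4.9]
width: 0.004
```

```bash
python3 -c "
from h import *
p=np.load('p.npy')
im=pickle.load(open('e.pkl','rb'))['top']
print('jaw y e',inv(p,ray(im,334.04,239,.068)),'per px',inv(p,ray(im,333.04,239,.068)))
im=pickle.load(open('a.pkl','rb'))['top']
print('jaw y a',inv(p,ray(im,322+19.25,239,.068)))
go((0,-105,110))
look('f')
im=pickle.load(open('f.pkl','rb'))['top']
print(edges(im,range(236,242),322,354)); print('  tongue',edges(im,[229],322,350),edges(im,[232],322,350))
s=arm.get_image('side')
pickle.dump(s,open('fs.pkl','wb'))
a=s['frame'][225:265,310:360];cv2.imwrite('pics/f_s.png',cv2.resize(a,None,fx=14,fy=14,interpolation=cv2.INTER_NEAREST))
"
```

```text
jaw y e [12.00335321 23.14729204] per px [11.91362099 25.42940781]
jaw y a [12.65026654  6.69466087]
clock 8.6833 pos fx [ -2.1 -92.8] z 108.4 F [-1.5  1.3  4.9] w 0.004
roll -0.00023948359477637412 slide [ -2.1 -12.2  -1.6]
[[ 91  91  91  91  91  91  91  92  92  92  92  91  92  92  93  92  93  92
   93  93  93  80  41]
 [ 94  94  94  93  94  94  99 105 102  76 114 110  93  96  95  95  96  95
   95  96  95  62  37]
 [ 95  96  96  96  95  96 106 117  96  61 125 122  81  97  97  97  96  97
   97  98  95  41  36]
 [ 97  96  97  96  96  98 111 118  88  63 124 122  72  98  97  98  96  97
   97  98  93  36  35]
 [ 95  96  96  95  95  97 110 118  91  62 124 122  71  96  96  95  96  95
   96  96  93  35  36]
 [ 91  91  92  92  91  93 110 125  95  65 128 126  68  94  94  94  94  94
   94  95  91  37  38]
 [108 128 103 108 127 135 115  89  86  47 105  85  72  92  92  91  89  86
   76  93  89  36  39]
 [126 155 119 127 154 140 140  63 130 119 126  75 140 123 139 101 143 130
  145 125 120  48  38]
 [130 159 129 152 157 130 154  82 145 142 139  94 161 115 160 123 161 138
  166 135 151  33  40]
 [
[... 347 characters left out ...]
169 163 163 163
  163 165 158  22  41]
 [ 99 102 117 120 123 124 124 104 135 137 137 112 116 123 122 114 116 117
  119 122 122  26  40]
 [ 59  57  54  50  54  57  55  71 137 139 134  54  59  66  67  66  75  76
   78  81  80  29  40]
 [ 44  55  94  98 101 113 108 105 126 125 122  83  87  86  82  77  51  56
   57  57  56  31  41]]
[ 89  88  87  84  77 125 134 132 133 133 132 134 133 136 137 134 137 136
 123  74  84  86  90  65  35  41  41  41  41  41  41  41]
  tongue [165 164 164 164 163 153 163 163 164 160 139 141 136 137 126 160 123 166
 165 164 164 164 166 160  20  42  39  40] [ 61  60  60  59  57  54  51  54  57  55  71 138 140 134  55  60  67  67
  66  75  77  78  82  81  29  40  41  42]
```

View pics/f_s.png

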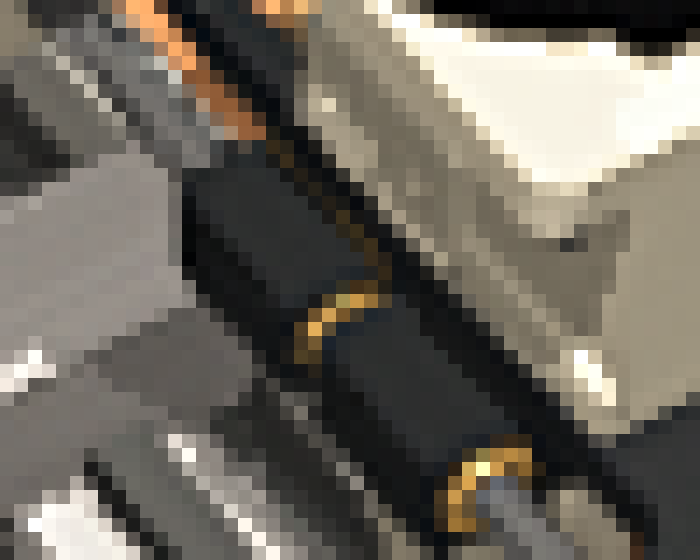

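Emit:
{"api": "jog_arm", "payload": {"increments": [{"slide":[0,0,-6],"roll":0,"gripper":0},{"slide":[0,0,-20],"roll":0,"gripper":0},{"slide":[0,-20,-30],"roll":0,"gripper":0},{"slide":[0,-50,-40],"roll":0,"gripper":0},{"slide":[0,-85,-40],"roll":0,"gripper":0},{"slide":[0,-120,-40],"roll":0,"gripper":0},{"slide":[0,-155,-40],"roll":0,"gripper":0},{"slide":[0,-190,-40],"roll":0,"gripper":0},{"slide":[0,-220,-40],"roll":0,"gripper":0},{"slide":[0,-220,-40],"roll":0,"gripper":0}]}}

```text
clock: 9.62
position: [0.5408, -0.3423, 0.1488]
ee_rot: [-0.115, -3.139, 0.008]
force: [-1.5, -1.0, -0.3]
width: 0.004
```

```bash
python3 -c "
from h import *
go((0,-105,110))
d=grab('g')
g=d['top']['frame'].sum(2)//3
print(g[219:234,328:342])
s=d['side']
a=s['frame'][225:265,310:360];cv2.imwrite('pics/g_s.png',cv2.resize(a,None,fx=14,fy=14,interpolation=cv2.INTER_NEAREST))
a=d['top']['frame'][205:245,310:365];cv2.imwrite('pics/g_t.png',cv2.resize(a,None,fx=14,fy=14,interpolation=cv2.INTER_NEAREST))
"
```

```text
clock 9.6167 pos fx [  -4.4 -321.5] z 148.8 F [-1.5 -1.  -0.3] w 0.004
roll -0.008601659428909671 slide [ -2.6 216.7  37.6]
[[102  81  86 107 125 120 107 156 151 137 139 138 139 139]
 [ 82  83  91 132 159 128  87 168 164 118 141 141 140 140]
 [ 82  84  94 143 165 124  87 170 164 105 143 142 140 141]
 [ 81  83  93 143 163 125  89 171 165 105 143 142 142 142]
 [ 77  77  89 144 171 130  90 176 168  78 107 106 106 106]
 [129 154 156 150 112  93  65 141 108  59  77  75  74  73]
 [175 210 186 196  76 180 174 180 106 191 163 187 129 191]
 [214 221 184 217  92 213 206 201 133 225 165 225 174 226]
 [225 222 212 215 109 205 198 199 162 219 145 222 183 220]
 [225 223 225 217 127 203 197 199 175 219 143 226 211 222]
 [225 224 226 218 133 204 197 198 174 222 171 227 224 224]
 [230 230 231 222 134 200 198 206 215 230 218 230 229 228]
 [153 153 154 146 109 200 202 201 153 156 159 158 156 157]
 [ 37  40  42  42  69 154 156 148  48  56  76  76  77  83]
 [130 132 147 142 132 143 140 135  96 102 107 107  98  66]]
```

View pics/g_s.png

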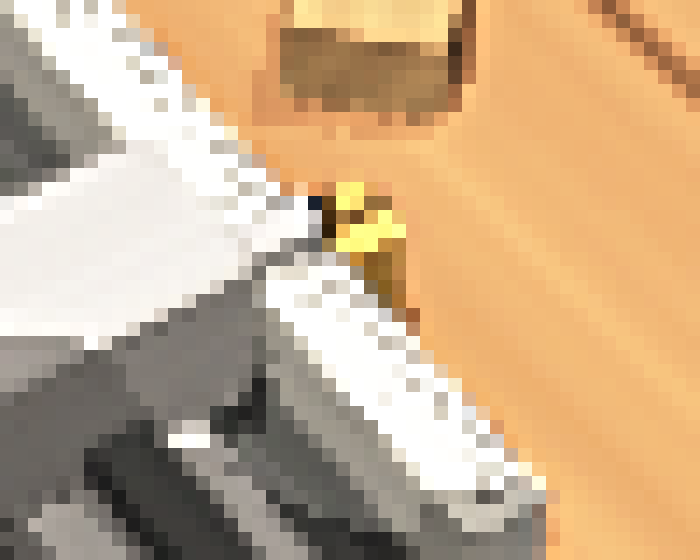

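View pics/g_t.png

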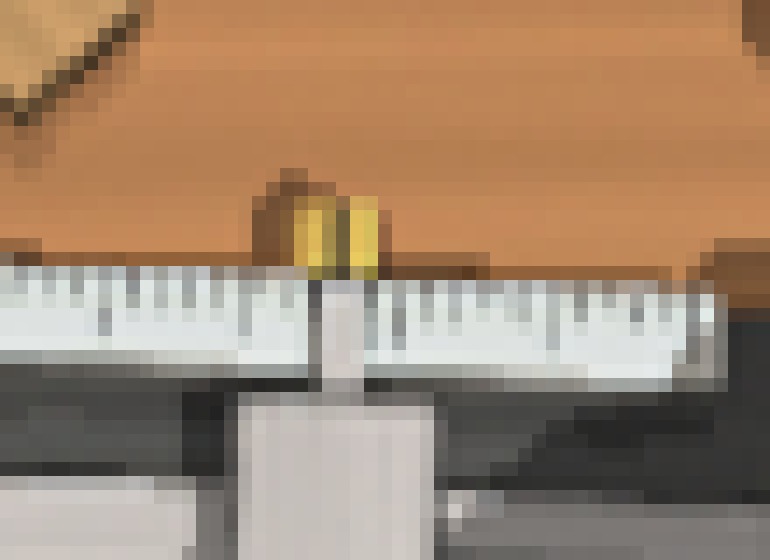

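```bash
python3 -c "
from h import *
d=pickle.load(open('g.pkl','rb'));s=d['side'];p=np.load('p.npy')
for X in((53,25.3,40),(65,25.3,40),(53,20.3,40),(53,25.3,46)):print(X,proj(s,fx(p,X)),proj(d['top'],fx(p,X)))
f=s['frame']
for c,n in enumerate('BGR'):print(n);print(f[235:248,328:343,c])
"
```

```text
(53, 25.3, 40) [332.29797462 241.57085939] [333.59503617 223.66090995]
(65, 25.3, 40) [336.51404547 239.40200291] [333.78284428 218.68089864]
(53, 20.3, 40) [333.52553409 242.9527461 ] [335.71162366 223.74231067]
(53, 25.3, 46) [332.37551618 239.9149205 ] [333.62995548 223.178006  ]
B
[[ 98 112 114 116 116 118 122 123 123 123 124 130 133 128 124]
 [143  97 110 114 115 116 116 121 122 121 121 122 128 131 126]
 [255 141  99 110 113 114 117 119 120 122 120 120 122 127 131]
 [210 255  94 153  93  84 128 123  97 115 123 121 119 122 125]
 [255 161 184 255  45  25 132 116  59  62 119 120 120 119 122]
 [209 243 250 255 205  14  63  36  91 145 111 120 121 120 120]
 [242 247 248 251 162   8  94 140 138 132 157 117 120 121 121]
 [246 241 151 112  95  77 138 127 138  64  64 120 118 120 121]
 [149 109 122 200 158 199 140  51  36  44  68 121 117 117 121]
 [103 229 208 207 249 255 255 121  36  46  72 122 117 116 117]
 [138 255 255 255 252 176 209 255  74  32  60 123 116 116 117]
 [152 255 255 226 203 255 255 186 190  60  49 114 117 115 115]
 [109 144 255 255 255 253 232 255 255 205  93  52 117 115 
[... 949 characters left out ...]
8 247]
 [255 224 238 242 241 238 243 244 242 244 243 242 243 246 248]
 [223 255 211 251 236 204 255 255 233 239 245 243 242 243 246]
 [255 176 188 255  25 103 255 255 147 152 244 243 242 242 243]
 [226 250 255 255 213  68 164 114 230 255 238 242 242 242 242]
 [250 254 255 255 168  47 247 255 255 255 255 241 241 243 243]
 [254 252 166 123 100 154 255 255 255 197 187 243 241 241 242]
 [165 122 135 217 174 212 183 197 132 139 186 246 240 241 242]
 [115 245 232 230 255 255 255 160 135 146 189 248 240 238 240]
 [158 255 255 255 255 199 227 255 127 132 166 251 240 239 238]
 [166 255 255 239 223 255 255 206 205 124 168 248 243 238 238]
 [124 167 255 255 255 255 244 255 255 210 168 159 247 240 238]]
```

```bash
python3 -c "
from h import *
p=np.load('p.npy')
for k in 'ag':
    d=pickle.load(open(k+'.pkl','rb'));im=d['top']
    print(k,edges(im,range(236,242),318,354));
d=pickle.load(open('a.pkl','rb'));s=d['side'];f=s['frame']
print(f[240:252,332:344].sum(2)//3)
print(proj(s,fx(p,(53.5,5.4,40))),proj(s,fx(p,(53.5,7.3,40))))
print(pickle.load(open('g.pkl','rb'))['side']['frame'][235:247,328:340].sum(2)//3)
"
```

```text
a [122 127 125 117 117 117 115 114 116 113 108 108 100  83  62  62  91 176
 179 178 180 178 178 180 180 185 184 183 188 182 158  71  93  94  90  90]
g [131 136 134 126 125 106  75  72  84 175 193 189 191 191 190 193 192 197
 198 194 199 198 180 100 110 104  94  88  79  73  68  66  66  67  63  61]
[[164 174  78  52 135 203 151 153 156 156 156 157]
 [139  35 137 197 196 194 212 151 155 156 156 156]
 [161 170 195 188 196 106 102 154 153 156 157 157]
 [247 149 115 135  60  48 104 157 153 153 156 157]
 [210 253 244 240 119   5  92 160 152 151 153 156]
 [230 238 220 236 234  35  74 164 151 150 151 153]
 [215 224 229 226 172  37  74 155 154 150 150 151]
 [223 226 199  53  74  57  98  82 157 151 148 149]
 [164  40  77 115 137 170 230 114 157 152 150 149]
 [ 88 114 156 251 254 154 172 220 152 154 151 150]
 [115 249 255 252 249 251 245 156 168 152 154 151]
 [ 99 220 251 246 245 242 215 249 251 168 158 154]]
[337.39420977 247.01595118] [336.92059192 246.48304496]
[[166 177 176 178 178 181 184 185 186 186 188 193]
 [172 167 175 176 177 178 178 182 184 183 183 184]
 [255 181 168 176 177 175 181 184 181 184 183 182]
 [217 255 150 202 161 141 206 208 167 174 185 183]
 [255 168 186 255  34  65 214 199 105 108 180 182]
 [218 246 252 255 208  41 115  74 167 218 180 180]
 [245 250 251 253 164  28 178 216 215 212 222 178]
 [250 246 158 117  97 119 216 210 216 134 127 181]
 [157 116 128 208 166 205 161 128  85  94 129 183]
 [109 238 221 220 253 255 255 141  88  99 131 185]
 [149 255 255 255 254 188 219 255 102  86 113 187]
 [160 255 255 233 214 255 255 196 198  94 109 180]]
```

Emit:
{"api": "jog_arm", "payload": {"increments": [{"slide":[0,20,0],"roll":0,"gripper":0},{"slide":[0,55,0],"roll":0,"gripper":0},{"slide":[0,90,0],"roll":0,"gripper":0},{"slide":[0,125,0],"roll":0,"gripper":0},{"slide":[0,160,5],"roll":0,"gripper":0},{"slide":[0,190,15],"roll":0,"gripper":0},{"slide":[0,205,25],"roll":0,"gripper":0},{"slide":[0,206,32],"roll":0,"gripper":0},{"slide":[0,206,35],"roll":0,"gripper":0},{"slide":[0,206,36],"roll":0,"gripper":0}]}}

```text
clock: 10.55
position: [0.5563, -0.1293, 0.1117]
ee_rot: [-0.102, -3.139, 0.001]
force: [0.5, -1.1, 0.3]
width: 0.006
```

Emit:
{"api": "jog_arm", "payload": {"increments": [{"slide":[0,0,0.5],"roll":0,"gripper":0},{"slide":[0,0,1],"roll":0,"gripper":0},{"slide":[0,0,1.5],"roll":0,"gripper":0},{"slide":[0,0,2.0],"roll":0,"gripper":0},{"slide":[0,0,2.4],"roll":0,"gripper":0},{"slide":[0,0,2.7],"roll":0,"gripper":0},{"slide":[0,0,3],"roll":0,"gripper":0},{"slide":[0,0,3],"roll":0,"gripper":0},{"slide":[0,0,3],"roll":0,"gripper":0},{"slide":[0,0,3],"roll":0,"gripper":0}]}}

```text
clock: 11.38
position: [0.557, -0.1293, 0.1103]
ee_rot: [0.103, 3.139, -0.0]
force: [-3.6, -0.9, 8.1]
width: 0.011
```

```bash
python3 -c "
from h import *
go((0,-105,110))
look('i')"
```

```text
clock 11.3833 pos fx [  -2.  -107.8] z 110.3 F [-3.6 -0.9  8.1] w 0.011
roll -0.001125693524264558 slide [-2.   2.8  0.3]
[[ 91  91  92  92  92  91  91  91  91  92  92  91  92  94  93  93  93  93
   94  92  93  93  93]
 [ 94  95  94  94  94  95 100 105 102  75 115 111  94  96  96  96  95  97
   96  96  96  97  97]
 [ 96  96  96  96  96  97 106 119  96  62 126 123  81  98  98  97  97  97
   97  97  97  97  97]
 [ 97  97  97  97  96  98 111 120  89  62 125 123  71  97  97  97  97  97
   97  98  98  97  98]
 [ 95  95  96  95  95  97 111 118  91  63 125 121  72  96  97  96  96  96
   96  95  96  96  96]
 [ 92  92  92  93  91  95 111 124  96  64 129 126  70  95  94  94  94  94
   94  95  94  93  93]
 [108 129 102 109 127 135 115  89  84  47 106  85  73  93  92  91  89  86
   77  91  90  91  91]
 [126 156 119 127 155 140 143  64 130 120 126  76 141 124 140 100 144 130
  146 124 129 148 126]
 [130 161 129 152 158 131 155  83 146 142 140  94 161 116 160 123 162 138
  165 133 154 143 135]
 [152 158 130 163 159 152 157 109 142 137 139 115 157 102 160 131 157 130
  159 151 160 144 130]
 [167 161 132 166 165 165 161 133 141 136 139 128 158 103 165 153 161 151
  162 162 162 159 152]
 [165 163 153 164 163 165 161 140 142 136 138 127 161 123 167 165 165 165
  164 164 165 164 164]
 [144 148 166 170 173 175 172 140 136 136 143 157 170 160 170 163 163 164
  163 163 163 163 164]
 [100 103 117 122 122 125 124 104 136 138 137 111 117 123 123 115 116 118
  119 121 127 137 140]
 [ 59  57  54  51  54  57  55  72 137 140 133  55  60  66  67  67  75  76
   78  80  86  95  97]
 [ 44  53  96  99 102 113 109 106 126 126 122  83  87  86  83  76  51  57
   57  57  56  57  60]]
```

Emit:
{"api": "jog_arm", "payload": {"increments": [{"slide":[0,0.4,0],"roll":0,"gripper":0},{"slide":[0,0.8,0],"roll":0,"gripper":0},{"slide":[0,1.2,0],"roll":0,"gripper":0},{"slide":[0,1.6,0],"roll":0,"gripper":0},{"slide":[0,2.0,0],"roll":0,"gripper":0},{"slide":[0,2.4,0],"roll":0,"gripper":0},{"slide":[0,2.6,0],"roll":0,"gripper":0},{"slide":[0,2.6,0],"roll":0,"gripper":0},{"slide":[0,2.6,0],"roll":0,"gripper":0},{"slide":[0,2.6,0],"roll":0,"gripper":0}]}}

```text
clock: 12.27
position: [0.5572, -0.1268, 0.1102]
ee_rot: [0.103, 3.139, -0.001]
force: [-2.6, -0.7, 9.1]
width: 0.003
```

```bash
python3 -c "
from h import *
go((0,-105,110))
look('j')
for k in 'cdefij':
    im=pickle.load(open(k+'.pkl','rb'))['top']
    print(k,edges(im,range(236,242),322,346));
"
```

```text
clock 12.2667 pos fx [  -2.  -105.3] z 110.2 F [-2.6 -0.7  9.1] w 0.003
roll -0.0011610186984571053 slide [-2.   0.3  0.2]
[[ 91  92  92  92  92  92  91  91  91  92  92  92  93  93  92  93  93  93
   93  93  94  93  93]
 [ 94  94  94  95  94  94  99 105 103  75 115 111  94  96  96  95  97  96
   95  95  96  96  96]
 [ 96  97  96  96  96  97 105 118  96  62 124 122  81  97  97  97  97  97
   97  97  97  97  97]
 [ 97  97  97  97  97  97 111 119  90  62 125 123  72  98  97  97  97  97
   98  98  97  97  97]
 [ 95  96  96  95  95  96 111 118  90  62 124 121  71  97  96  96  96  96
   96  95  96  96  95]
 [ 91  92  93  92  92  93 111 126  98  75 129 127  70  94  94  94  94  94
   94  94  94  94  94]
 [108 129 103 109 127 135 116  87  75  66 107  84  72  94  92  91  90  85
   77  91  91  90  90]
 [127 156 120 127 154 141 142  63 122 124 138  87 140 123 139 101 143 130
  146 124 128 148 126]
 [130 159 129 152 158 131 156  87 140 144 154 124 160 116 161 123 162 138
  166 133 154 142 135]
 [152 158 131 164 160 151 158 124 135 136 140 153 154 101 160 130 157 130
  160 150 160 145 129]
 [166 1
[... 481 characters left out ...]
44  54 100  99 102 113 111 119 126 124 111  84  88  85  81  60  57  57
   57  57  55  56  60]]
c [ 89  88  88  87  88  87  84  83  82  76  78 125 137 133 134 134 132 134
 134 136 138 135 137 137]
d [ 89  88  87  87  88  87  83  79  72 125 136 132 133 133 132 133 133 136
 138 134 137 136 127  85]
e [ 88  88  87  86  90 108 136 132 133 134 132 133 134 135 138 135 136 138
 133 107  76  86  91  83]
f [ 89  88  87  84  77 125 134 132 133 133 132 134 133 136 137 134 137 136
 123  74  84  86  90  65]
i [ 89  89  88  84  77 126 135 133 134 134 133 135 134 137 138 135 138 137
 124  74  78  80  85  83]
j [ 89  88  87  85  90 135 133 133 134 133 133 134 134 138 136 136 139 135
 116  71  78  79  85  84]
```

View pics/j.png

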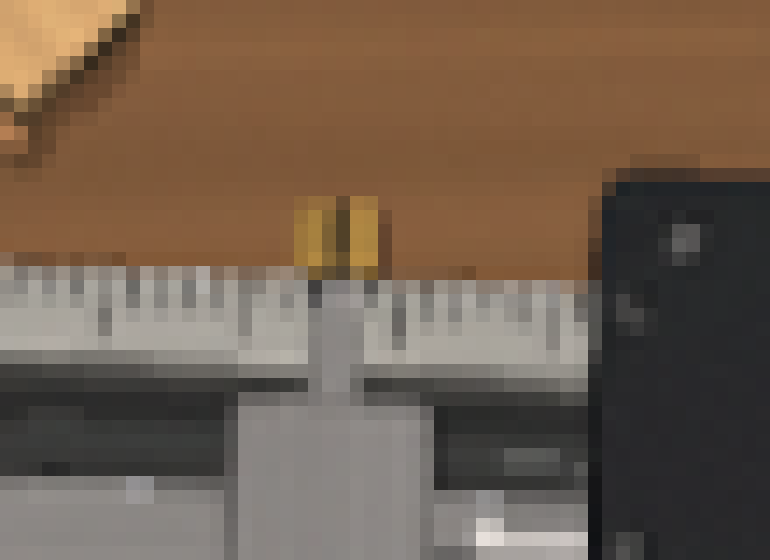

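```bash
python3 -c "
from h import *
p=np.load('p.npy')
im=pickle.load(open('j.pkl','rb'))['top']
for z in(.04,.044,.048):print(z,inv(p,ray(im,333.35,232,z)))
print(inv(p,ray(im,333.25,239,.068)),inv(p,ray(im,333.68,221.3,.04)))
# camera check of y: slope row/col of line & clip edges
print(im['frame'][218:225,329:339,0]);print(im['frame'][218:225,329:339,2])
"
```

```text
0.04 [33.01085108 25.13666922]
0.044 [32.3172427  25.16342939]
0.048 [31.62363432 25.19018955]
[11.93246491 24.95015951] [58.68304019 25.30961355]
[[ 60  59  59  59  58  59  59  59  60  60]
 [ 60  60  59  61  61  49  65  64  61  62]
 [ 62  62  58  63  54  40  66  66  52  62]
 [ 62  61  60  63  52  40  67  66  47  63]
 [ 61  60  60  63  52  41  65  65  46  62]
 [ 57  56  58  66  55  45  67  67  45  59]
 [110 118  96  51  51  50  70  45  51  64]]
[[128 128 127 127 127 128 128 128 129 129]
 [132 132 139 147 144 102 161 154 131 133]
 [134 135 148 164 132  81 175 171 113 135]
 [135 136 156 166 123  81 175 171 101 136]
 [133 135 155 165 123  81 174 169  99 136]
 [130 133 157 176 134 102 181 178  98 133]
 [146 153 135 118  96  81 139 119  96 127]]
```

Emit:
{"api": "jog_arm", "payload": {"increments": [{"slide":[0,0,-6],"roll":0,"gripper":0},{"slide":[0,0,-30],"roll":0,"gripper":0},{"slide":[10,5,-50],"roll":-0.11,"gripper":0},{"slide":[30,22,-50],"roll":-0.22,"gripper":0},{"slide":[50,45,-50],"roll":-0.34,"gripper":0},{"slide":[70,68,-50],"roll":-0.46,"gripper":0},{"slide":[90,91,-50],"roll":-0.58,"gripper":0},{"slide":[108,114,-50],"roll":-0.7,"gripper":0},{"slide":[120,134,-50],"roll":-0.81,"gripper":0},{"slide":[126,144,-50],"roll":-0.906,"gripper":0}]}}

```text
clock: 13.15
position: [0.439, 0.0285, 0.1597]
ee_rot: [-1.295, 2.862, 0.001]
force: [-0.3, -0.2, -0.3]
width: 0.007
```

```bash
python3 -c "
from h import *
go((-128,39,60)); print(arm.observe()['joints'].round(2))
d=grab('k');p=np.load('p.npy')
s=d['side']
a=s['frame'][225:265,310:360];cv2.imwrite('pics/k_s.png',cv2.resize(a,None,fx=14,fy=14,interpolation=cv2.INTER_NEAREST))
a=d['top']['frame'][185:305,265:425];cv2.imwrite('pics/k_t.png',cv2.resize(a,None,fx=5,fy=5,interpolation=cv2.INTER_CUBIC))
print(s['frame'][235:247,328:340].sum(2)//3)
print(d['top']['frame'][219:234,328:342].sum(2)//3)
"
```

```text
clock 13.15 pos fx [-130.   42.] z 159.7 F [-0.3 -0.2 -0.3] w 0.007
roll 0.9139596858518197 slide [ 1.2 -3.5 99.7]
[-0.29  0.21  0.12  2.1  -0.04  0.83  2.27]
[[149 161 160 162 163 164 168 169 171 170 172 178]
 [149 150 159 161 163 161 162 166 167 167 167 169]
 [255 156 150 157 155 161 165 168 165 169 167 167]
 [193 255 159 150  65 129 193 196 149 157 169 166]
 [253 244 254 255  34  78 201 185  89  91 164 167]
 [244 228 239 242 183  14  99  62 146 211 163 164]
 [234 240 233 149  87  53 154 206 204 201 216 163]
 [240 208  54  91 160 190 205 198 206 116 110 166]
 [ 62  84 112 178 255 171 137 110  72  80 113 168]
 [ 93 163 255 255 232 255 255 122  75  86 115 169]
 [157 254 255 252 244 160 193 255  85  74  98 172]
 [154 255 253 215 188 254 250 171 174  80  94 163]]
[[102  80  85 107 124 120 106 154 152 136 138 138 137 139]
 [ 80  83  91 132 159 128  85 167 163 117 141 140 140 139]
 [ 82  84  93 143 165 123  88 169 164 105 142 140 141 141]
 [ 81  82  92 142 163 126  88 171 164 105 142 141 141 141]
 [ 77  76  88 144 167 106 106 174 168  77 107 106 106 105]
 [128 152 155 150 108  65  89 142 107  57  77  75  74  72]
 [173 210 185 194  79 172 177 182 121 188 162 186 128 190]
 [214 219 184 215 102 203 204 204 172 222 164 224 172 225]
 [224 221 211 216 136 195 196 200 213 215 142 221 182 219]
 [224 223 224 219 149 193 195 196 225 215 142 224 210 222]
 [224 224 225 221 155 194 195 193 226 219 169 226 225 223]
 [230 230 226 183 159 195 197 201 230 228 217 230 228 227]
 [153 153 147 114 163 199 199 176 153 154 158 157 155 156]
 [ 36  39  42  60 125 152 150 114  49  55  76  76  77  83]
 [130 132 145 142 141 141 139 127  97 104 111 104  77  75]]
```

View pics/k_s.png

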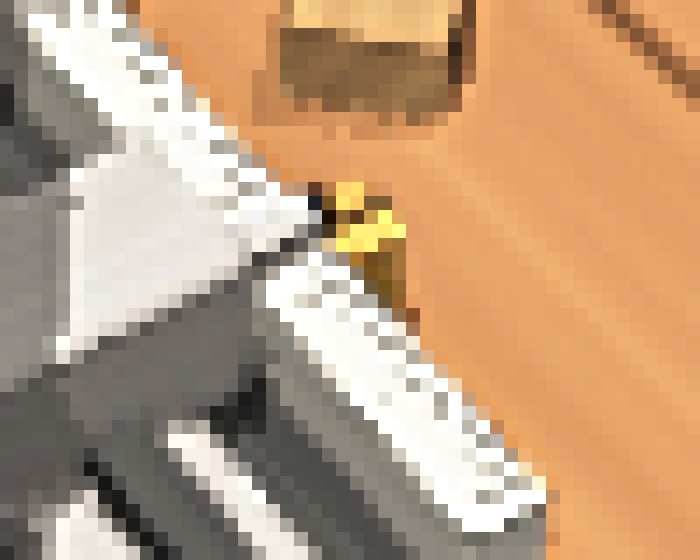

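View pics/k_side.png

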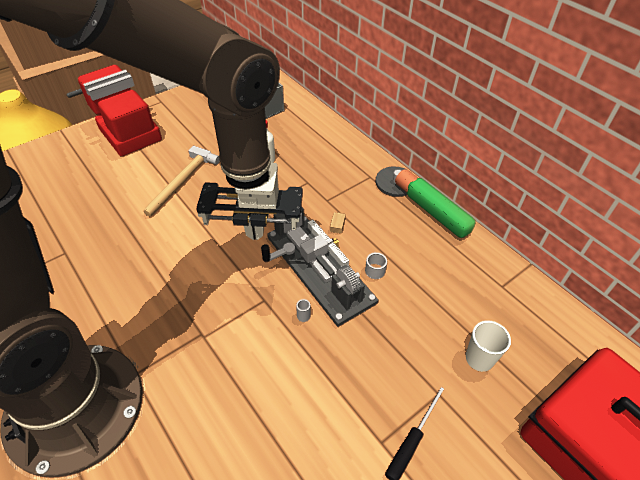

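View pics/k_t.png

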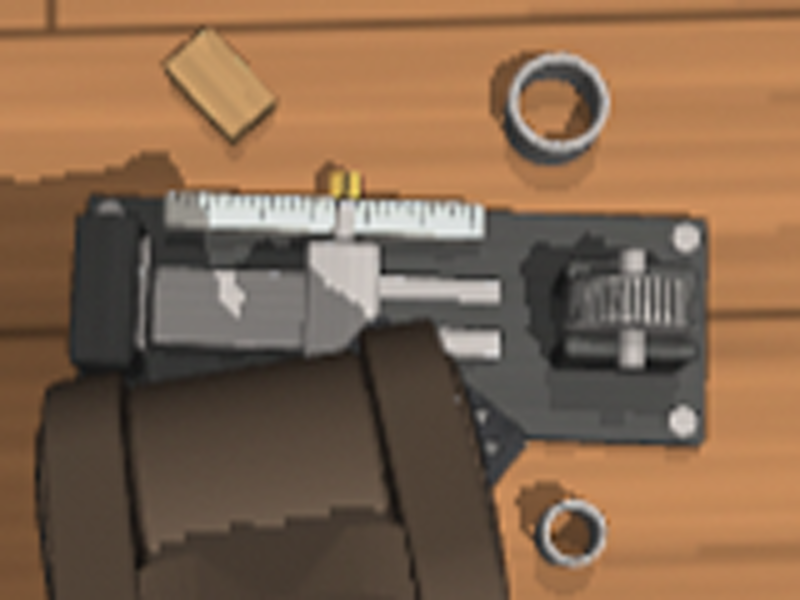

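Emit:
{"api": "jog_arm", "payload": {"increments": [{"slide":[0,-2,5],"roll":0,"gripper":0},{"slide":[0,-3,20],"roll":0,"gripper":0},{"slide":[0,-3,35],"roll":0,"gripper":0},{"slide":[0,-3,50],"roll":0,"gripper":0},{"slide":[0,-3,65],"roll":0,"gripper":0},{"slide":[0,-3,78],"roll":0,"gripper":0},{"slide":[0,-3,88],"roll":0,"gripper":0},{"slide":[0,-3,95],"roll":0,"gripper":0},{"slide":[0,-3,99],"roll":0,"gripper":0},{"slide":[0,-3,99],"roll":0,"gripper":0}]}}

```text
clock: 14.08
position: [0.4428, 0.0232, 0.0596]
ee_rot: [1.279, -2.868, 0.0]
force: [-0.0, 0.3, -0.3]
width: 0.004
```

```bash
python3 -c "
from h import *
go((-128,39,60)); go((-118.8,50.9,60)); go((-76.3,104.8,60))
d=grab('l')
a=d['side']['frame'][190:310,220:380];cv2.imwrite('pics/l_s.png',cv2.resize(a,None,fx=5,fy=5,interpolation=cv2.INTER_CUBIC))
"
```

```text
clock 14.0833 pos fx [-125.8   36.9] z 59.6 F [-0.   0.3 -0.3] w 0.004
roll 0.9034409582282239 slide [-0.3  3.  -0.4]
clock 14.0833 pos fx [-125.8   36.9] z 59.6 F [-0.   0.3 -0.3] w 0.004
roll 0.9034409582282239 slide [-15.3   3.2  -0.4]
clock 14.0833 pos fx [-125.8   36.9] z 59.6 F [-0.   0.3 -0.3] w 0.004
roll 0.9034409582282239 slide [-84.    3.1  -0.5]
```

View pics/l_s.png

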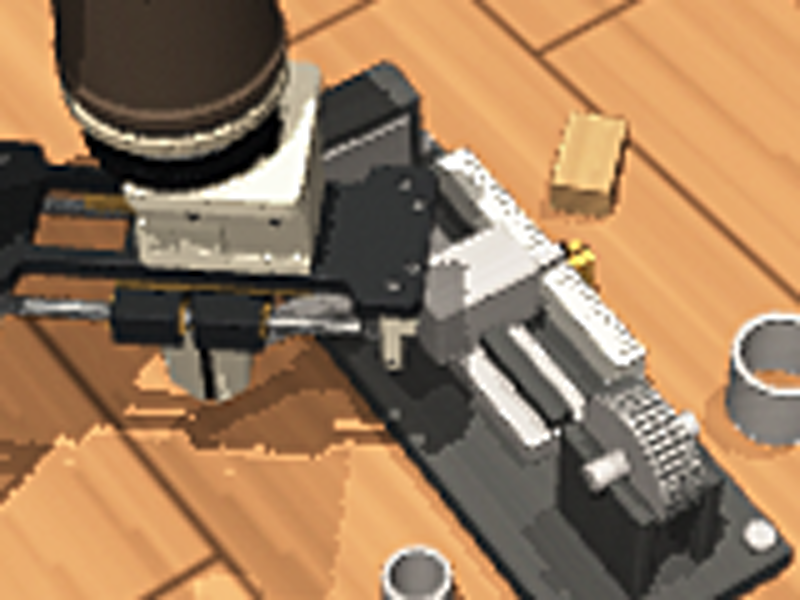

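Emit:
{"api": "jog_arm", "payload": {"increments": [{"slide":[-4,3,0],"roll":0,"gripper":0},{"slide":[-10,3,0],"roll":0,"gripper":0},{"slide":[-16,3,0],"roll":0,"gripper":0},{"slide":[-23,3,0],"roll":0,"gripper":0},{"slide":[-31,3,0],"roll":0,"gripper":0},{"slide":[-39,3,0],"roll":0,"gripper":0},{"slide":[-47,3,0],"roll":0,"gripper":0},{"slide":[-55,3,0],"roll":0,"gripper":0},{"slide":[-63,3,0],"roll":0,"gripper":0},{"slide":[-70,3,0],"roll":0,"gripper":0}]}}

```text
clock: 15.02
position: [0.4885, 0.0786, 0.0605]
ee_rot: [-1.282, 2.867, -0.001]
force: [0.1, -3.1, -0.2]
width: 0.008
```

Emit:
{"api": "jog_arm", "payload": {"increments": [{"slide":[-4,0,0],"roll":0,"gripper":0},{"slide":[-7,0,0],"roll":0,"gripper":0},{"slide":[-9,0,0],"roll":0,"gripper":0},{"slide":[-10,0,0],"roll":0,"gripper":0},{"slide":[-11,0,0],"roll":0,"gripper":0},{"slide":[-11,0,0],"roll":0,"gripper":0},{"slide":[-11,0,0],"roll":0,"gripper":0},{"slide":[-11,0,0],"roll":0,"gripper":0},{"slide":[-11,0,0],"roll":0,"gripper":0},{"slide":[-11,0,0],"roll":0,"gripper":0}]}}

```text
clock: 15.85
position: [0.4945, 0.0862, 0.0603]
ee_rot: [1.282, -2.868, -0.0]
force: [-0.4, -5.1, -0.1]
width: 0.008
```

```bash
python3 -c "
from h import *
go((-76.3,104.8,60))
d=grab('m')
a=d['side']['frame'][190:310,220:380];cv2.imwrite('pics/m_s.png',cv2.resize(a,None,fx=5,fy=5,interpolation=cv2.INTER_CUBIC))
"
```

```text
clock 15.85 pos fx [-78.3 103.1] z 60.3 F [-0.4 -5.1 -0.1] w 0.008
roll 0.9054126272913701 slide [-2.5 -0.5  0.3]
```

View pics/m_s.png

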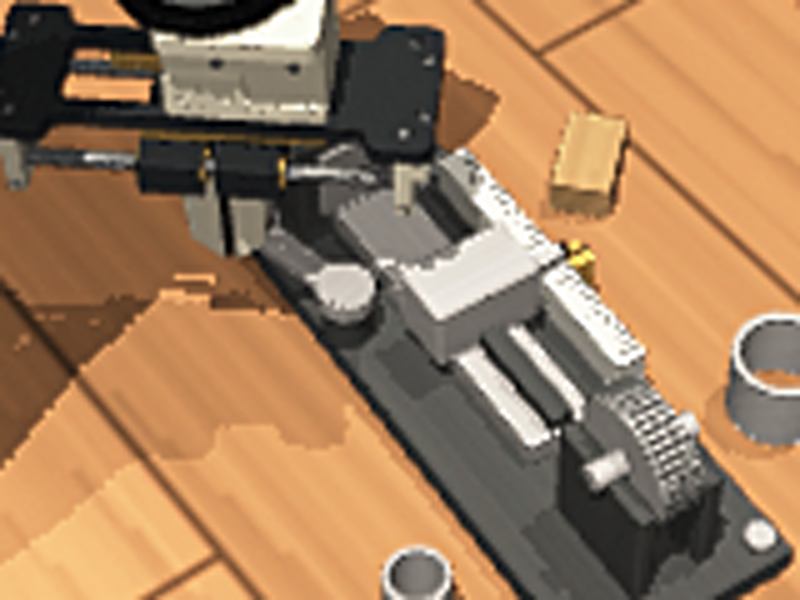

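Emit:
{"api": "jog_arm", "payload": {"increments": [{"slide":[-0.5,0,0],"roll":0,"gripper":0},{"slide":[-1,0,0],"roll":0,"gripper":0},{"slide":[-1.5,0,0],"roll":0,"gripper":0},{"slide":[-2,0,0],"roll":0,"gripper":0},{"slide":[-2.5,0,0],"roll":0,"gripper":0},{"slide":[-3,0,0],"roll":0,"gripper":0},{"slide":[-3,0,0],"roll":0,"gripper":0},{"slide":[-3,0,0],"roll":0,"gripper":0},{"slide":[-3,0,0],"roll":0,"gripper":0},{"slide":[-3,0,0],"roll":0,"gripper":0}]}}

```text
clock: 16.78
position: [0.4947, 0.0864, 0.0601]
ee_rot: [1.278, -2.865, 0.001]
force: [-6.9, -10.6, 7.7]
width: 0.005
```

Emit:
{"api": "jog_arm", "payload": {"increments": [{"slide":[5,0,0],"roll":0,"gripper":0},{"slide":[15,0,0],"roll":0,"gripper":0},{"slide":[25,0,-5],"roll":0,"gripper":0},{"slide":[25,0,-30],"roll":0,"gripper":0},{"slide":[25,10,-60],"roll":0,"gripper":0},{"slide":[25,30,-90],"roll":0,"gripper":0},{"slide":[25,60,-100],"roll":0,"gripper":0},{"slide":[25,95,-100],"roll":0,"gripper":0},{"slide":[25,130,-100],"roll":0,"gripper":0},{"slide":[25,160,-100],"roll":0,"gripper":0}]}}

```text
clock: 17.62
position: [0.3588, 0.1776, 0.161]
ee_rot: [-1.283, 2.866, 0.001]
force: [-0.2, 1.3, 0.0]
width: 0.005
```

```bash
python3 -c "
from h import *
go((-76.3,104.8,60))
d=grab('n')
s=d['side'];g=d['top']['frame']
a=s['frame'][190:310,220:380];cv2.imwrite('pics/n_s.png',cv2.resize(a,None,fx=5,fy=5,interpolation=cv2.INTER_CUBIC))
a=g[185:305,265:425];cv2.imwrite('pics/n_t.png',cv2.resize(a,None,fx=5,fy=5,interpolation=cv2.INTER_CUBIC))
print(s['frame'][235:247,328:340].sum(2)//3)
print(g[219:234,328:342].sum(2)//3)
print(edges(d['top'],range(236,242),322,346))
"
```

```text
clock 17.6167 pos fx [-219.6  185.6] z 161.0 F [-0.2  1.3  0. ] w 0.005
roll 0.906252450035461 slide [ -24.6 -162.7  101.1]
[[146 157 158 159 158 162 165 167 167 167 170 174]
 [145 147 156 158 159 159 160 164 164 164 164 165]
 [255 153 147 153 151 156 163 165 162 165 163 163]
 [188 255 154 146  63 126 190 193 146 153 166 164]
 [252 242 254 255  32  77 198 183  86  89 161 165]
 [243 225 236 239 180  14  95  60 143 209 159 161]
 [232 237 228 145  84  51 151 203 202 199 215 160]
 [237 204  52  89 157 186 203 196 204 113 107 161]
 [ 60  82 109 175 255 165 132 107  70  78 110 164]
 [ 89 159 254 255 228 255 255 118  73  84 112 165]
 [153 254 255 252 242 156 189 255  83  73  95 168]
 [150 255 252 210 183 254 248 166 170  77  92 160]]
[[101  80  85 107 123 119 105 154 152 137 138 138 138 138]
 [ 81  83  91 132 158 127  87 167 162 117 140 140 140 139]
 [ 82  83  93 143 163 123  88 169 164 104 142 140 140 140]
 [ 82  83  92 142 164 125  88 170 164 105 142 141 141 141]
 [ 77  77  87 144 166 106 106 175 168  76 106 106 105 105]
 [128 153 155 150 109  64  88 142 107  58  77  75  74  73]
 [174 209 185 193  78 172 177 182 121 188 162 186 128 189]
 [213 220 184 215 102 202 205 204 172 222 163 224 172 224]
 [224 221 211 216 136 195 197 199 212 215 143 221 181 218]
 [224 223 224 218 149 194 195 195 225 214 142 225 210 221]
 [224 223 225 219 155 194 195 193 226 218 169 226 224 223]
 [229 229 226 182 159 195 197 201 230 228 217 230 228 227]
 [153 152 146 114 163 200 198 175 153 155 157 157 155 156]
 [ 35  40  42  59 125 152 149 114  48  55  76  76  77  84]
 [130 132 146 142 140 141 139 128  97 104 111 103  76  75]]
[118  76  76  76 110 191 190 189 191 189 190 192 192 197 195 195 200 195
 170  97 110 110 112 110]
```

View pics/n_s.png

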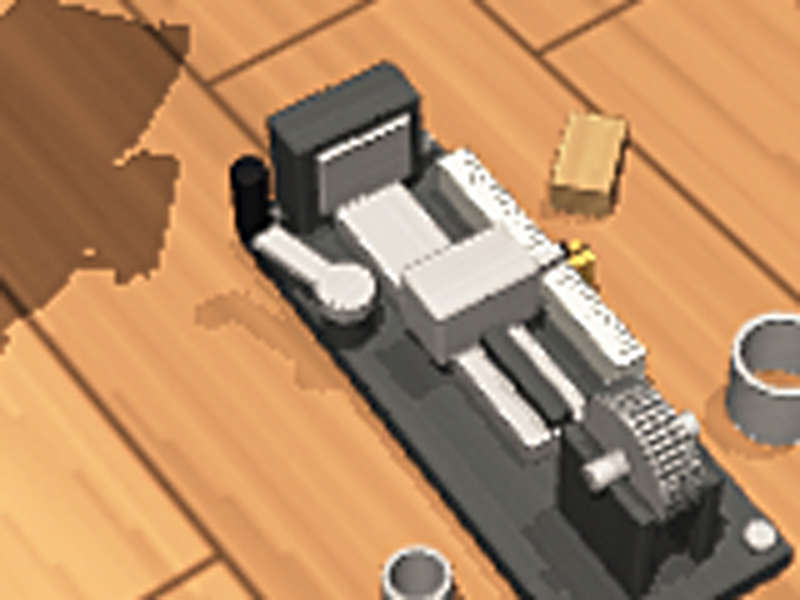

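View pics/n_t.png

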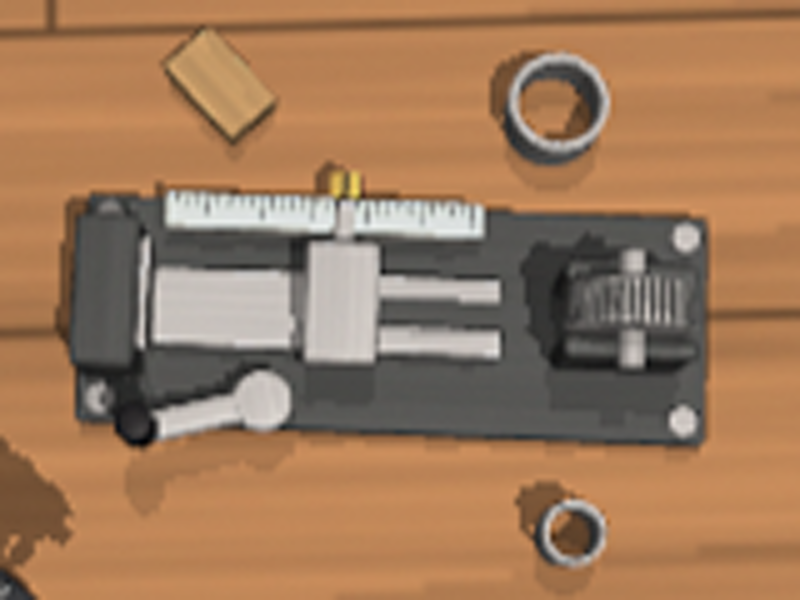

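```bash
python3 -c "
from h import *
d=pickle.load(open('n.pkl','rb'));p=np.load('p.npy')
m=(d['top']['frame'].sum(2)<75).astype(np.uint8);m[:,:285]=0;m[:,302:]=0;m[:262]=0;m[276:]=0
v,u=np.nonzero(m);print(u.mean(),v.mean(),len(u))
for q in((136,420),):
  k=inv(p,ray(d['top'],(q[0]+.5)/5-.5+265,(q[1]+.5)/5-.5+185,.088));print(k,np.arctan2(k[1]-60,-45-k[0]))
K=(-45-58*np.cos(1.3),60+58*np.sin(1.3),88);print('exp px top/side',proj(d['top'],fx(p,K)),proj(d['side'],fx(p,K)),'side obs',220+247/5,190+166/5)
for a in(1.2,1.25):print(proj(d['side'],fx(p,(-45-58*np.cos(a),60+58*np.sin(a),88))),proj(d['top'],fx(p,(-45-58*np.cos(a),60+58*np.sin(a),88))))
"
```

```text
291.8 271.2 10
[-61.15307002 114.37959499] 1.2820547147124846
exp px top/side [291.1361097  268.28570193] [268.95852197 223.49918001] side obs 269.4 223.2
[267.2493581  224.99927066] [291.83027511 270.79824966]
[268.081023   224.23338662] [291.45148492 269.55046999]
```

```bash
python3 -c "
from cell import arm
print(arm.sign_off())"
```

```text
the job is handed in; nothing more can be done
None
```

The job is handed in at about 17.7 s on the robot's clock. The jaw is closed up to the gauge line and the lock lever is at its stop.

**What I did:** With the fingers shut, I rolled the wheel's top towards the anvil in two main strokes and a small final trim. The jaw travelled about 18 mm, moved only by the wheel. I then pushed the lever knob round with the fingers' flat side until it stopped, and drew clear.

**Last checks:**
- **Pointer and line:** The two cameras put the pointer level with the line, to about 0.5 to 1 mm. The tongue gave y = 25.15 mm and the jaw centre 24.95 mm, against 25.3 mm for the line. The dark pixel of the pointer's tip, read alone, suggested up to about 1 mm too far. One pixel is about 2.3 mm, so I went by the combined readings.
- **Jaw after locking:** The jaw and pointer pixels were unchanged by the lever push.
- **Lever:** I measured 1.28 rad against 1.3 at the stop. At the end the force rose to about 13 N with only about 0.3 mm of movement.
- **Loose things:** The packing block and both tubes looked unmoved in the last close-up pictures. I did not check the hammer, screwdriver, bottle and cup again at the end; the arm stayed clear of them.

**What went less well:** During the first stroke the reading at the wheel reached 24 N, above the advised 3 to 15 N. The fingertip is rounded and rode up as it moved. I eased off at once, and the readings at the ends of the later moves on the wheel were about 2 to 9 N.

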